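# Pulse the tripped grinder

### The arm

A 7-joint arm with a two-finger parallel gripper is mounted at the origin on a cart in front of the work surface, level with it; the furniture and walls round the work are solid. World frame = base frame: x ahead of the robot, y to its left, z up, the work surface at z = 0. Lengths are in m, angles in rad, forces in N, time in s.
With the tool pointing down it reaches from about 0.425 to 0.925 m from the base axis. Payload 6.8 kg.
Tool frame: the origin (TCP) lies on the centre line of the jaws, within the pads' length; the fingertips stand 17 mm ahead of it and the grasp point (between the pads) lies 2 mm behind it; z points along the fingers, x is the direction in which the jaws open and shut, and the axes are right-handed (so a half turn about z gives the same grasp; the last joint's range is limited). The gripper opens to 85 mm and grips with 20 to 120 N. Pads are 22 mm wide; open, the fingers measure 114 mm over their backs; the gripper's body (76 mm by 85 mm) begins 54 mm behind the grasp point. The pads swing forward as they close: fully open they stand 13 mm farther back than shut.
Start: joints at [-1.248, 0.477, 0.022, 1.555, -0.011, 1.109, -0.083], TCP at [0.282, 0.613, 0.248] pointing down, gripper open.
Joint ranges: [-2.96, 2.96], [-0.34, 2.1], [-1.41, 1.46], [0.24, 2.44], [-1.37, 4.51], [0.17, 1.92], [-2.96, 2.96]. Speed limits (rad/s): [2.39, 2.39, 3.14, 3.14, 3.14, 3.14, 3.14].

### API

Orientations are given as a rotation vector (axis times angle).
In Python, from bench import r gives the robot as it stands.
- The arm moves only by the tool arm_command, never from a script. Its argument "increments" is a list of rows, each a list of 3 entries, a list of its own where there are three numbers: the shift along the world's x, y, z in m, then the turn, a rotation vector about the world's x, y, z in rad, then the opening in per cent of the stroke, from 0 (shut) to 100 (fully open). A call has 1 to 10 rows; each row is the pose to reach, as a shift and turn from the pose commanded when the call began; what a row does not reach only later rows make up. A row lasts 1/10 s, in which the tool goes at most 50 mm and 8.59 degrees, less where a joint would pass 70% of its speed; a pose out of reach is approached as far as the arm can. A call with a gripper value outside its range is refused whole. The fingers move at their own pace and stop on an object; "newtons" is the grip in N (left out, the last holds). Time passes only in rows, so rows that repeat a pose let the fingers close. It gives the time, the measured TCP pose, the force and the opening at its end, in the units of the state.
- r.get_obs(): the state, without advancing time (a new reading comes with each control period).
- r.grab_frame(name): name is "scene" or "side" or "wrist"; returns the picture (384x512x3 uint8, blue, green, red); there is no depth.
- r.camera_model(name): a dict with "camera_matrix" (3x3 intrinsics, pixels), "D" ([k1, k2, p1, p2, k3] as OpenCV has them; the pictures are not rectified), "camera_from_world" (4x4, takes a point from world to camera coordinates). Camera axes: x right, y down, z forward; pixel columns grow to the right and rows downward; lengths in m; the calibration is good to about 2 mm. A picture is of the moment at which its call begins: read the wrist's pose just before it. camera_model takes no time and is no camera call; for the wrist camera it gives the pose at the moment of the call.
- r.hand_in(): hands the job in, once; it reports no verdict.
The state is a dict: "clock": time; "joints": joint angles; "qvel": joint speeds; "tau": joint torques, N m; "tcp_pos": TCP position; "orientation": TCP orientation; "contact_force": force on the tool from outside, world axes, zero at the start; "moment": the same for the moment, N m; "grip_width": finger opening in m.
Only numpy, scipy, OpenCV 4.12 (cv2) and the standard library are available. Lean on these libraries where they do the work, as an engineer would, in place of code of your own. Each camera call takes 0.05 s, during which the arm holds its last target. There are 200 camera calls.

### The job

The coffee grinder has cut out: first press the red reset plunger on its deck right down to its stop while the lid is off. Then set the lid into the grinder's mouth with its grip bar pointing at the white marks and twist it clockwise (seen from above) to the orange pulse marks, half-way to the lock, without ever forcing it on past its catch. The lid springs back when it is let go, so finish with the gripper still holding it steady at the pulse marks, and leave the things around it alone.

Things in the scene. Friction and masses are not known exactly. Their poses are not given: they have to be found in the camera images.
- grinder: Black blade grinder, fixed: a round tower, 109 mm wide, 128 mm high, with an open steel bowl; at its -x a lower motor block, 90 mm wide, ending 103 mm from the tower's axis, flat deck 84 mm high. Origin: on the counter under the bowl's axis, z up, red plunger at x = -80 mm.
- grinder_mouth (a point): Centre of the mouth, on the bowl's axis, level with the flange's top, 128 mm above the counter. The flange is 5 mm thick, bore 76 mm, with two entry slots about 21 mm wide, out to radius 46 mm, at the grinder's +x and -x. Under it a channel lets the lugs turn clockwise only (the other way is blocked at once).
- entry_mark (a point): The narrow white entry mark on the collar's top at the grinder's +x, 50 mm from the bowl's axis; its twin lies straight across, at -x. Over each slot stands one white mark.
- pulse_mark (a point): One of the two wide orange pulse marks on the collar's top, 50 mm from the axis, 45 degrees clockwise (from above) of the white mark at +x; its twin lies straight across. Red dots about 90 degrees clockwise of the white marks stand for the lock.
- reset_top (a point): Centre of the top of the red mushroom-headed reset plunger (head 27 mm wide) when it stands up, 109 mm above the counter; it moves down with the head. There are 12 mm between the head's edge and the tower.
- reset_plunger (a joint): Travel of the reset plunger: 0 up, 0.008 m down at its stop. Spring: about 2 N to start, 7 N at the stop; it rises again by itself.
- grinder_lid: Loose lid of smoked plastic, 110 to 180 g: disc 92 mm wide, black grip bar on top, 62 mm long (lid's x), 16 mm wide (y), with white lines. Lies on its plug, bar up. Origin: centre of the underside. Above it: disc's underside 11.5 mm, disc's top 17.5 mm, bar's top 43.5 mm. Seated, the disc rests on the flange: origin 116.5 mm above the grinder's origin.
- lid_lug (a point): Foot of one of the lid's two lugs, 41 mm from its axis under an end of the grip bar; its twin lies straight across. Lugs: 5 mm thick, 14 mm wide, out to radius 44 mm, on a plug of 70 mm diameter and 11.5 mm depth whose lowest 4 mm taper to 65 mm. Both ends are alike: the lid fits either way round.
- pulse_ring (a joint): Sprung ring in the channel that the lugs push round: 0 at rest, grows with clockwise twist; it equals the lid's twist from entry less about 0.14 rad (0.65 at the orange marks). It turns the lid back with 0.06 to 0.2 N m. The lock catch is felt as a sharp rise of resistance from about 60 degrees of twist (ring 0.95); it clicks in near 90.
- coffee_cup: White porcelain cup of 73 mm diameter and 61 mm height, between the two wicker domes; origin at its foot. A bystander.
- spoon_tin: Grey tin with wooden stirrers, 67 mm diameter, 142 mm high; origin at its foot. A bystander.
- croissant: Croissant, 54x84x41 mm, on the wooden board at the right. A bystander.
- sugar_ring: Sugared ring cookie, 59 mm wide and 22 mm high, on the same board. A bystander.

How it is judged:
By the outcome, as a careful person would: the job done as asked, in the order asked, and still so for the second after the job is handed in, while the arm keeps its last pose, push and grip.
It also fails if it takes over 51 s, if anything falls off the work surface, if the arm or the gripper's body presses on something with over 40 N, if the wrist force passes 120 N, or if a joint passes its speed limit or range.

## Working session

There is one attempt and no reset: what is moved stays moved. The work goes in short steps, Python scripts to look and compute and a tool call to move; the robot and the scene stay as the last step left them, time stands still between calls to the robot, and variables do not carry over. Pictures are saved under pics/ and viewed, about 8 in all and at most 12, crops included, and the job is handed in when it is done.

Besides the shell and the picture viewer there is one more tool, called as a command line: name --argument value ..., lists and objects as JSON in quotes. arm_command: Moves the arm, as the interface text tells. Its arguments: {"type":"object","properties":{"increments":{"type":"array","items":{"type":"array"}},"newtons":{"type":"number"}},"required":["increments"]}

```bash
mkdir -p pics
cat > h.py <<'E'
from bench import r
import numpy as np, cv2
def snap(cam,name):
    m=r.camera_model(cam); o=r.get_obs(); f=r.grab_frame(cam); cv2.imwrite(f'pics/{name}.png',f)
    np.savez(f'pics/{name}.npz',K=m['camera_matrix'],D=m['D'],T=m['camera_from_world']); return f
def ray(name,uv):
    m=np.load(f'pics/{name}.npz'); p=cv2.undistortPoints(np.array(uv,float).reshape(-1,1,2),m['K'],m['D']).reshape(-1,2)
    T=m['T']; d=np.c_[p,np.ones(len(p))]@T[:3,:3]; return -T[:3,:3].T@T[:3,3],d
def onz(name,uv,z):
    c,d=ray(name,uv); return c+d*((z-c[2])/d[:,2])[:,None]
def proj(name,P):
    m=np.load(f'pics/{name}.npz'); T=m['T']; return cv2.projectPoints(np.array(P,float).reshape(-1,1,3),cv2.Rodrigues(T[:3,:3])[0],T[:3,3],m['K'],m['D'])[0].reshape(-1,2)
E
python3 - <<'E'
from h import *
a=snap('scene','s1');b=snap('side','d1')
cv2.imwrite('pics/both.png',np.vstack([a,b])[:, :] if 0 else cv2.resize(np.hstack([a,b]),(800,300)))
print(r.get_obs())
E
```

```text
{'clock': 0.1, 'joints': array([-1.24811778,  0.47770438,  0.02231673,  1.55632371, -0.0115159 ,
        1.10930342, -0.08309378]), 'qvel': array([-0.00049753, -0.00151583,  0.00141187, -0.00195245, -0.00132816,
       -0.00040622, -0.00056158]), 'tau': array([ 4.62111479e-03, -5.97756350e+01,  1.61383040e+00, -2.81950468e+01,
        1.29383476e-02,  5.12204570e-03, -2.99759654e-05]), 'tcp_pos': array([0.2816477 , 0.61288904, 0.24744335]), 'orientation': array([ 2.64406333e+00,  1.69487383e+00, -2.05065385e-03]), 'contact_force': array([ 0.47612479, -0.76149301,  0.62158295]), 'moment': array([-0.05120302,  0.0316556 , -0.01928995]), 'grip_width': 0.08512670957257559}
```

View pics/s1.png

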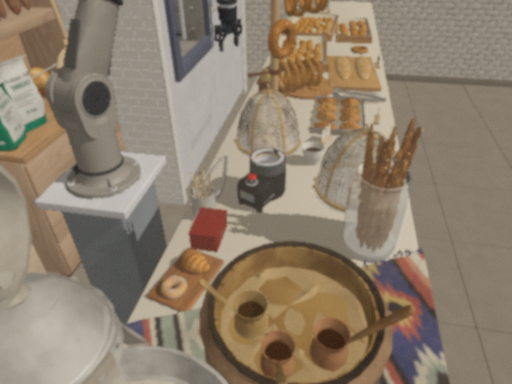

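View pics/d1.png

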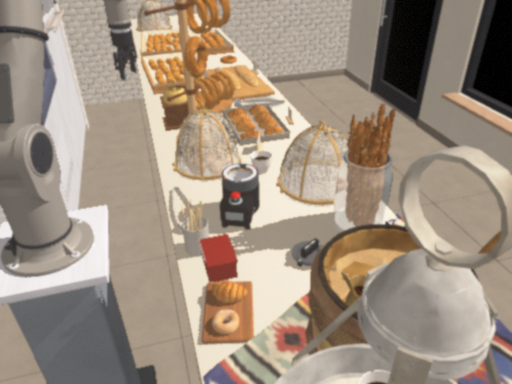

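The side view shows the grinder (mouth about 240,177; red plunger 236,196) and the lid lying at about (306,252), with its bar. The scene view shows the grinder (268,158) and plunger (252,178), but the lid is hidden by the pot.

Run:
```python
from h import *
for n,m,p in(('s1',(268,157),(251,178)),('d1',(240,176),(236,195))):
    print(n,onz(n,[m],.128),onz(n,[p],.109))
    f=cv2.imread(f'pics/{n}.png'); h=cv2.cvtColor(f,cv2.COLOR_BGR2HSV)
    k=((h[...,0]<8)|(h[...,0]>172))&(h[...,1]>150)&(h[...,2]>90)
    c,l,s,ce=cv2.connectedComponentsWithStats(k.astype('uint8'))
    for i in range(1,c):
        if s[i,4]>15: print(s[i],ce[i],onz(n,[ce[i]],.107))
print('lid',onz('d1',[(306,252)],.03), 'tin',onz('d1',[(197,248)],0),'cup',onz('d1',[(262,165)],.05), 'pot', onz('d1',[(315,270)],.1))
f=cv2.imread('pics/d1.png')
a=cv2.resize(f[225:285,265:345],(800,600),interpolation=cv2.INTER_CUBIC)
b=cv2.resize(f[155:235,205:275],(0,0),fx=7,fy=7,interpolation=cv2.INTER_CUBIC)
cv2.imwrite('pics/c1.png',np.hstack([cv2.resize(a,(400,300)),cv2.resize(b,(400,457))[:300]]))
```

```text
s1 [[0.54498471 0.00637297 0.128     ]] [[ 0.51219977 -0.07887331  0.109     ]]
[248 173   9   6  37] [251.67567568 175.97297297] [[ 0.51144357 -0.06613803  0.107     ]]
[191 210  34  40 846] [208.24113475 226.60874704] [[ 0.45273544 -0.28901423  0.107     ]]
d1 [[ 0.53802964 -0.01124033  0.128     ]] [[ 0.51029727 -0.07271035  0.109     ]]
[231 192  10   6  52] [235.19230769 194.5       ] [[ 0.50942747 -0.06679519  0.107     ]]
[ 201  235   35   46 1160] [219.06034483 257.37672414] [[ 0.41446653 -0.30000882  0.107     ]]
lid [[ 0.64180688 -0.26090891  0.03      ]] tin [[ 3.83929680e-01 -1.29103397e-01  1.11022302e-16]] cup [[0.65302208 0.1575108  0.05      ]] pot [[ 0.60629296 -0.39326863  0.1       ]]
```

View pics/c1.png

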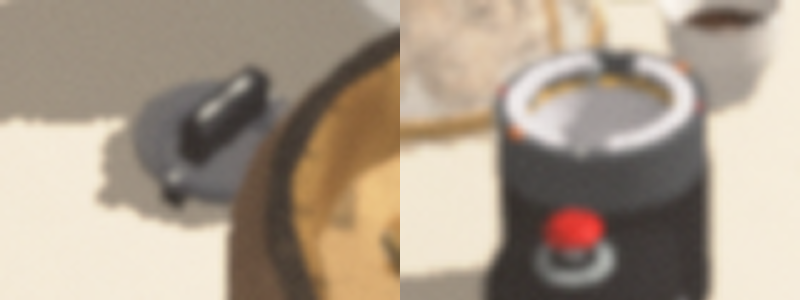

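The crop shows the lid with its bar running lower-left to upper-right, and a lug below. On the grinder, orange marks sit at the left front and right back, and the entry slot is at the far side. Next, the obstacles on the path.

Run:
```python
from h import *
def tri(a,b):
    c1,d1=ray('s1',[a]);c2,d2=ray('d1',[b]);d1=d1[0];d2=d2[0]
    t=np.linalg.lstsq(np.c_[d1,-d2],c2-c1,rcond=None)[0];p=c1+t[0]*d1;q=c2+t[1]*d2
    return (p+q)/2,np.linalg.norm(p-q)
for n,a,b in(('ring pretzel',(283,38),(197,53)),('dome1 top',(268,83),(206,114)),('dome2 top',(361,132),(321,124)),('gripper',(229,35),(123,57)),('mouth',(268,157),(240,176)),('red',(251.7,176),(235.2,194.5)),('lower twists',(300,70),(212,90))): print(n,*tri(a,b))
print(onz('d1',[(190,128),(207,165)],0),onz('s1',[(268,140)],0))
m=r.camera_model('wrist');print(m['camera_matrix'],np.linalg.inv(m['camera_from_world']))
```

```text
ring pretzel [0.51886767 0.46892855 0.33740248] 0.008239047746923868
dome1 top [0.49910276 0.25426287 0.23072832] 0.037528830795518595
dome2 top [0.79229921 0.02532687 0.22737856] 0.01123226306896285
gripper [0.27173599 0.66013671 0.29179704] 0.015585158787725366
mouth [0.54332175 0.01402643 0.11763285] 0.009347851034405942
red [ 0.51053244 -0.06172284  0.10364606] 0.00023006184457763978
lower twists [0.57611968 0.55873396 0.18126735] 0.016084955350722796
[[0.48352395 0.62091415 0.        ]
 [0.49312143 0.29962046 0.        ]] [[0.49099913 0.32720823 0.        ]]
[[298.16979076   0.         250.29478651]
 [  0.         298.16979076 194.29053207]
 [  0.           0.           1.        ]] [[ 0.41874709  0.87261595  0.25138073  0.21838836]
 [ 0.90810165 -0.40192406 -0.11750933  0.64337285]
 [-0.00150455  0.27748595 -0.96072852  0.37285043]
 [ 0.          0.          0.          1.        ]]
```

arm_command --increments '[[[0,-0.04,0.03],[0,0,-0.1],100],[[0,-0.09,0.06],[0,0,-0.23],100],[[0,-0.14,0.08],[0,0,-0.36],100],[[0,-0.19,0.1],[0,0,-0.49],100],[[0.02,-0.235,0.1],[0,0,-0.62],100],[[0.04,-0.28,0.1],[0,0,-0.75],50],[[0.07,-0.32,0.1],[0,0,-0.88],0],[[0.1,-0.36,0.1],[0,0,-1.01],0],[[0.125,-0.4,0.1],[0,0,-1.14],0],[[0.14,-0.445,0.1],[0,0,-1.27],0]]'

```text
clock: 1.1
tcp_pos: [0.4207, 0.1726, 0.3483]
orientation: [-3.134, 0.212, -0.001]
contact_force: [0.6, 0.7, -0.5]
grip_width: 0.0123
```

arm_command --increments '[[[0.02,-0.045,0],[0,0,-0.08],0],[[0.04,-0.09,-0.01],[0,0,-0.17],0],[[0.06,-0.135,-0.03],[0,0,-0.25],0],[[0.075,-0.175,-0.05],[0,0,-0.25],0],[[0.08,-0.19,-0.06],[0,0,-0.25],0],[[0.08,-0.19,-0.06],[0,0,-0.25],0],[[0.08,-0.19,-0.06],[0,0,-0.25],0]]'

```text
clock: 1.8
tcp_pos: [0.4993, -0.0152, 0.2881]
orientation: [3.085, -0.594, -0.001]
contact_force: [0.6, 0.8, 0.4]
grip_width: -0.0
```

Run:
```python
from h import *
f=snap('wrist','w1'); cv2.imwrite('pics/w1b.png',cv2.resize(f,(800,600)));print(r.get_obs()['tcp_pos'],r.get_obs()['orientation'])
```

```text
[ 0.49952142 -0.01438497  0.28852399] [-3.08492825e+00  5.91161473e-01  2.56258763e-04]
```

View pics/w1.png

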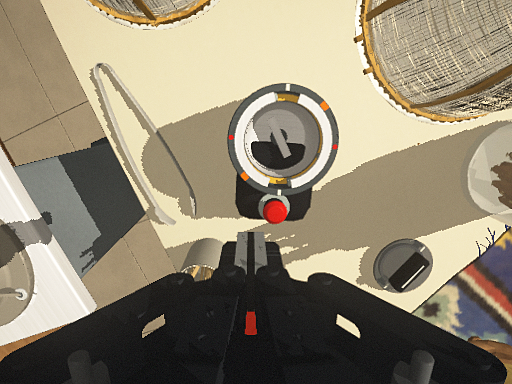

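The wrist view shows everything: the mouth centred at (284,139), white marks (290,87)/(279,191), orange marks (325,106)/(245,177), the plunger (274,210) and the lid (403,266) with its bar from about (392,285) to (425,258).

```bash
cat > m.py <<'E'
from h import *
def blobs(n,k,amin=8):
    c,l,s,ce=cv2.connectedComponentsWithStats(k.astype('uint8'))
    return [(s[i],ce[i],l==i) for i in range(1,c) if s[i,4]>=amin]
E
python3 - <<'E'
from m import *
f=cv2.imread('pics/w1.png');h=cv2.cvtColor(f,cv2.COLOR_BGR2HSV);H,S,V=[h[...,i].astype(int) for i in range(3)]
roi=np.zeros(H.shape,bool);roi[75:230,215:350]=1
for nm,k,z in(('red',((H<6)|(H>172))&(S>170)&(V>120),.109),('orange',(H>8)&(H<20)&(S>170)&(V>170),.128),('white',(S<40)&(V>190),.128)):
    for s,c,_ in blobs('w1',k&roi): print(nm,s,c.round(1),onz('w1',[c],z)[0].round(4))
roi[:]=0;roi[232:300,365:440]=1
for s,c,l in blobs('w1',roi&(V<50),60):
    p=np.argwhere(l)[:,::-1].astype(np.float32);q=cv2.minAreaRect(p);P=onz('w1',cv2.boxPoints(q),.0435);print('dark',s,c,q,P.round(4))
for s,c,l in blobs('w1',roi&(V>170)&(S<60),2)[:12]: print('wh',s,c.round(1))
g=cv2.resize(f[225:305,355:450],(760,640),interpolation=cv2.INTER_CUBIC)
cv2.imwrite('pics/c2.png',np.hstack([cv2.resize(f[225:305,355:450],(475,400),interpolation=cv2.INTER_CUBIC),cv2.resize(f[75:230,225:350],(322,400),interpolation=cv2.INTER_CUBIC)]))
E
```

```text
red [229 135   5   5  21] [230.9 136.8] [0.4975 0.0329 0.109 ]
red [333 144   4   5  17] [334.5 146.4] [ 0.5921 -0.0151  0.109 ]
red [263 201  24  23 427] [275.  211.9] [ 0.5107 -0.0587  0.109 ]
orange [320 101   9  10  52] [323.9 105.5] [0.5903 0.0287 0.128 ]
orange [241 172   8   9  44] [244.3 175.9] [ 0.4968 -0.0057  0.128 ]
white [286  84   4   6  22] [287.4  86.5] [0.5646 0.0568 0.128 ]
white [ 235   92   43   95 1437] [251.3 139. ] [0.5164 0.025  0.128 ]
white [ 291   94   41   94 1045] [315.9 140.8] [0.5729 0.0006 0.128 ]
white [278 190   3   6  15] [279.  192.1] [ 0.5226 -0.0338  0.128 ]
white [262 195   7   6  11] [264.5 197.3] [ 0.5072 -0.0335  0.128 ]
white [270 195  19  10  37] [280.8 199.5] [ 0.5216 -0.0418  0.128 ]
white [287 206   2   5   8] [287.5 207.9] [ 0.5248 -0.0526  0.128 ]
dark [389 252  40  40 668] [407.17365269 271.32035928] ((408.0000305175781, 272.0), (18.384775161743164, 42.42640686035156), 45.0) [[ 0.6196 -0.2402  0.0435]
 [ 0.671  -0.21    0.0435]
 [ 0.6844 -0.2377  0.0435]
 [ 0.6324 -0.2693  0.0435]]
dark [365 292  17   8  75] [370.52 296.72] ((373.0, 295.5), (16.0, 7.0), 0.0) [[ 0.5825 -0.2582  0.0435]
 [ 0.5856 -0.2466  0.0435]
 [ 0.6075 -0.2559  0.0435]
 [ 0.6046 -0.2676  0.0435]]
wh [ 365  232   75   68 1217] [419.2 274.7]
wh [365 247   4   3   7] [366.  247.6]
wh [420 246   5   6  14] [422.1 248.8]
wh [402 266  22  22  55] [411.4 277.5]
wh [384 286   3   2   4] [385.  286.5]
```

View pics/c2.png

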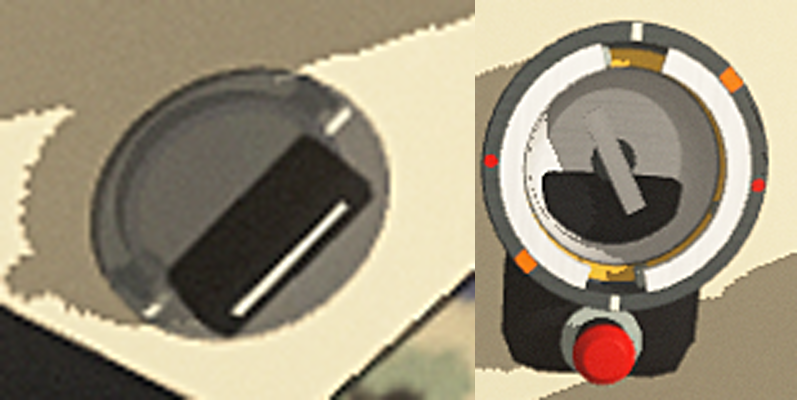

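The crop confirms it: the mouth is at (0.5436, 0.0115) with yaw 65.15°, and the plunger is at about (0.510, -0.061). Now to press the plunger.

arm_command --increments '[[[0.01,-0.046,-0.01],[0,0,0],0],[[0.01,-0.046,-0.055],[0,0,0],0],[[0.01,-0.046,-0.1],[0,0,0],0],[[0.01,-0.046,-0.135],[0,0,0],0],[[0.01,-0.046,-0.15],[0,0,0],0],[[0.01,-0.046,-0.156],[0,0,0],0],[[0.01,-0.046,-0.158],[0,0,0],0],[[0.01,-0.046,-0.158],[0,0,0],0],[[0.01,-0.046,-0.158],[0,0,0],0]]'

```text
clock: 2.75
tcp_pos: [0.5105, -0.0612, 0.1315]
orientation: [-3.084, 0.592, -0.003]
contact_force: [0.5, -0.2, -0.1]
grip_width: -0.0
```

arm_command --increments '[[[0,0,-0.004],[0,0,0],0],[[0,0,-0.007],[0,0,0],0],[[0,0,-0.01],[0,0,0],0],[[0,0,-0.012],[0,0,0],0],[[0,0,-0.013],[0,0,0],0],[[0,0,-0.013],[0,0,0],0],[[0,0,-0.013],[0,0,0],0]]'

```text
clock: 3.45
tcp_pos: [0.5104, -0.0615, 0.1181]
orientation: [-3.084, 0.593, -0.002]
contact_force: [-0.8, 1.9, 9.7]
grip_width: -0.0003
```

arm_command --increments '[[[0,0,-0.001],[0,0,0],0],[[0,0,-0.002],[0,0,0],0],[[0,0,-0.002],[0,0,0],0],[[0,0,-0.002],[0,0,0],0]]'

```text
clock: 3.85
tcp_pos: [0.5106, -0.0615, 0.1177]
orientation: [-3.082, 0.594, -0.002]
contact_force: [-7.6, 2.4, 31.8]
grip_width: -0.0
```

arm_command --increments '[[[0,0,0.02],[0,0,0],0],[[0,0,0.06],[0,0,0],0],[[0.01,-0.02,0.1],[0,0,0],50],[[0.04,-0.05,0.12],[0,0,0],100],[[0.06,-0.08,0.12],[0,0,0],100],[[0.08,-0.11,0.12],[0,0,0],100],[[0.1,-0.14,0.12],[0,0,0],100],[[0.1,-0.14,0.12],[0,0,0],100],[[0.1,-0.14,0.12],[0,0,0],100]]'

```text
clock: 4.75
tcp_pos: [0.609, -0.2025, 0.2343]
orientation: [3.084, -0.596, -0.003]
contact_force: [-0.2, -0.1, 0.6]
grip_width: 0.0855
```

Run:
```python
from m import *
b=onz('w1',[(402.4,288),(424.4,265.8)],.0435);d=onz('w1',[(422.1,248.8),(385,286.5)],.0175)
for q in(b,d):
    v=q[1]-q[0];print(q.mean(0),np.degrees(np.arctan2(v[1],v[0])),np.linalg.norm(v))
f=snap('wrist','w2');print(r.get_obs()['tcp_pos'],r.get_obs()['orientation'],r.get_obs()['joints'])
```

```text
[ 0.65759483 -0.2500854   0.0435    ] 31.500032653329924 0.04467261663332296
[ 0.65564546 -0.24955124  0.0175    ] -148.8682812368763 0.07984372745393101
[ 0.60895293 -0.20123705  0.2344483 ] [-3.08463035e+00  5.93705940e-01  2.87050169e-03] [-0.24040483  0.50089814  0.65273697  1.68677052 -0.33871504  1.07149287
  0.13770528]
```

View pics/w2.png

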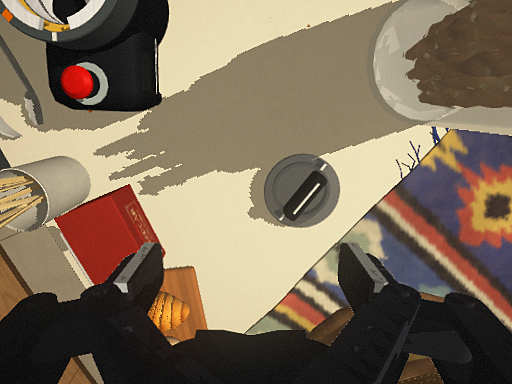

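The wrist view shows the lid at (302,190), with the white line on its bar from (295,215) to (320,183), on open counter. A brown pot rim peeks in at about (310,312) and (425,320).

Run:
```python
from m import *
f=cv2.imread('pics/w2.png');h=cv2.cvtColor(f,cv2.COLOR_BGR2HSV);S,V=h[...,1].astype(int),h[...,2].astype(int)
roi=np.zeros(S.shape,bool);roi[160:225,275:328]=1
for s,c,l in blobs('w2',roi&(V>170)&(S<60),5):
    p=np.argwhere(l)[:,::-1].astype(np.float32);m=p.mean(0);q=cv2.fitLine(p,2,0,.01,.01).ravel()[:2]
    for z in(.0435,.0175):
        a=onz('w2',[m-10*q,m+10*q,m],z);v=a[1]-a[0];print(s,c.round(1),z,a[2].round(4),np.degrees(np.arctan2(v[1],v[0])).round(1))
for z in(.1,.15,.2): print(z,onz('s1',[(285,243)],z)[0],onz('d1',[(313,262)],z)[0],onz('w2',[(310,305),(425,315)],z))
```

```text
[320 164   7   7  23] [323.1 166.8] 0.0435 [ 0.6858 -0.2216  0.0435] 31.6
[320 164   7   7  23] [323.1 166.8] 0.0175 [ 0.69   -0.2286  0.0175] 31.6
[293 184  27  30  87] [306.  198.2] 0.0435 [ 0.6571 -0.2482  0.0435] 31.0
[293 184  27  30  87] [306.  198.2] 0.0175 [ 0.6589 -0.2574  0.0175] 31.0
[279 217   5   3   9] [281. 218.] 0.0435 [ 0.6232 -0.2597  0.0435] 11.9
[279 217   5   3   9] [281. 218.] 0.0175 [ 0.6222 -0.2699  0.0175] 11.9
[318 219  10   6  34] [324.  222.3] 0.0435 [ 0.6669 -0.283   0.0435] 2.6
[318 219  10   6  34] [324.  222.3] 0.0175 [ 0.6695 -0.2951  0.0175] 2.6
0.1 [ 0.63670671 -0.30325965  0.1       ] [ 0.61181534 -0.36865341  0.1       ] [[ 0.62024182 -0.33839827  0.1       ]
 [ 0.72982108 -0.3987946   0.1       ]]
0.15 [ 0.64199407 -0.35404561  0.15      ] [ 0.58841325 -0.4176552   0.15      ] [[ 0.62324601 -0.29948995  0.15      ]
 [ 0.71173033 -0.34825947  0.15      ]]
0.2 [ 0.64728143 -0.40483157  0.2       ] [ 0.56501115 -0.466657    0.2       ] [[ 0.6262502  -0.26058162  0.2       ]
 [ 0.69363957 -0.29772434  0.2       ]]
```

arm_command --increments '[[[0.02,-0.02,0],[0,0,-0.13],50],[[0.04,-0.04,-0.02],[0,0,-0.26],50],[[0.048,-0.048,-0.05],[0,0,-0.39],50],[[0.048,-0.048,-0.09],[0,0,-0.52],50],[[0.048,-0.048,-0.125],[0,0,-0.645],50],[[0.048,-0.048,-0.15],[0,0,-0.645],50],[[0.048,-0.048,-0.17],[0,0,-0.645],50],[[0.048,-0.048,-0.185],[0,0,-0.645],50],[[0.048,-0.048,-0.19],[0,0,-0.645],50],[[0.048,-0.048,-0.19],[0,0,-0.645],50]]'

```text
clock: 5.8
tcp_pos: [0.6576, -0.2495, 0.0454]
orientation: [-2.738, 1.54, 0.0]
contact_force: [-0.1, -0.0, -0.4]
grip_width: 0.0425
```

arm_command --increments '[[[0,0,-0.003],[0,0,0],50],[[0,0,-0.006],[0,0,0],40],[[0,0,-0.006],[0,0,0],0],[[0,0,-0.006],[0,0,0],0],[[0,0,-0.006],[0,0,0],0],[[0,0,-0.006],[0,0,0],0],[[0,0,-0.006],[0,0,0],0],[[0,0,-0.006],[0,0,0],0]]' --newtons 60

```text
clock: 6.6
tcp_pos: [0.6579, -0.2498, 0.0398]
orientation: [-2.738, 1.54, -0.001]
contact_force: [-0.1, 0.6, 5.8]
grip_width: 0.0146
```

arm_command --increments '[[[0,0,0.03],[0,0,0],0],[[0,0,0.07],[0,0,0],0],[[-0.01,0.02,0.12],[0,0,0.08],0],[[-0.025,0.05,0.16],[0,0,0.18],0],[[-0.04,0.09,0.17],[0,0,0.28],0],[[-0.06,0.13,0.17],[0,0,0.38],0],[[-0.08,0.175,0.17],[0,0,0.48],0],[[-0.1,0.22,0.17],[0,0,0.56],0],[[-0.114,0.255,0.17],[0,0,0.591],0],[[-0.114,0.261,0.17],[0,0,0.591],0]]'

```text
clock: 7.6
tcp_pos: [0.5412, 0.0169, 0.2083]
orientation: [-3.068, 0.664, 0.006]
contact_force: [0.1, 0.1, -0.9]
grip_width: 0.0145
```

arm_command --increments '[[[0,0,0],[0,0,0],0],[[0,0,0],[0,0,0],0]]'

```text
clock: 7.8
tcp_pos: [0.5438, 0.0101, 0.2093]
orientation: [3.066, -0.679, 0.001]
contact_force: [-0.0, -1.3, -1.5]
grip_width: 0.0148
```

Run:
```python
from m import *
f=snap('wrist','w3');print(r.get_obs()['tcp_pos'],r.get_obs()['orientation'])
```

```text
[0.54389054 0.00954684 0.20930303] [ 3.06604647e+00 -6.80160533e-01  7.95429661e-04]
```

View pics/w3.png

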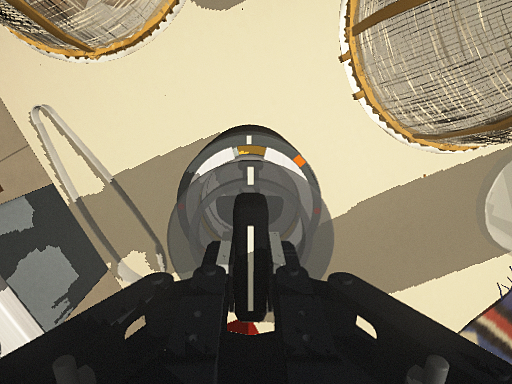

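The view shows the lid held over the mouth: the bar's line lies at about (250,225)–(250,312), the lid's disc line at (250,176) and the collar's white mark at (249,139).

Run:
```python
from m import *
f=cv2.imread('pics/w3.png');h=cv2.cvtColor(f,cv2.COLOR_BGR2HSV);S,V=h[...,1].astype(int),h[...,2].astype(int)
k=(V>150)&(S<60)
for nm,(r0,r1),z in(('mark',(133,146),.128),('disc',(163,190),.187),('bar',(215,320),.213)):
    roi=np.zeros(S.shape,bool);roi[r0:r1,240:260]=1
    for s,c,l in blobs('w3',roi&k,6):
        p=np.argwhere(l)[:,::-1].astype(np.float32);m=p.mean(0)
        q=cv2.fitLine(p,2,0,.01,.01).ravel()[:2];q=q if q[1]<0 else -q
        rows=p[:,1];t=np.array([(np.median(p[rows==y,0]),y) for y in(rows.min(),rows.max())])
        a=onz('w3',[m-10*q,m+10*q,m,*t],z);v=a[1]-a[0];print(nm,s,m.round(1),a[2:].round(4).tolist(),np.degrees(np.arctan2(v[1],v[0])).round(1))
```

```text
mark [247 135   5   9  41] [249.  139.4] [[0.5646, 0.0566, 0.128], [0.5647, 0.0599, 0.128], [0.5636, 0.0544, 0.128]] 68.4
disc [247 167   7  18 117] [250.2 175.2] [[0.5603, 0.0453, 0.187], [0.5619, 0.0491, 0.187], [0.5584, 0.0411, 0.187]] 67.7
bar [248 226   6  27 156] [250.4 238.7] [[0.5505, 0.0243, 0.213], [0.5529, 0.0299, 0.213], [0.547, 0.0188, 0.213]] 64.6
bar [248 254   1   7   7] [248. 257.] [[0.5457, 0.0166, 0.213], [0.5463, 0.018, 0.213], [0.5451, 0.0152, 0.213]] 64.8
```

arm_command --increments '[[[0,0.002,-0.015],[0,0,0],0],[[0,0.002,-0.03],[0,0,0],0],[[0,0.002,-0.037],[0,0,0],0],[[0,0.002,-0.037],[0,0,0],0],[[0,0.002,-0.037],[0,0,0],0],[[0,0.002,-0.037],[0,0,0],0]]'

```text
clock: 8.45
tcp_pos: [0.544, 0.0132, 0.1726]
orientation: [-3.068, 0.677, -0.001]
contact_force: [0.2, 0.1, -1.4]
grip_width: 0.0142
```

arm_command --increments '[[[0,-0.001,-0.004],[0,0,0],0],[[0,-0.001,-0.008],[0,0,0],0],[[0,-0.001,-0.01],[0,0,0],0],[[0,-0.001,-0.012],[0,0,0],0],[[0,-0.001,-0.012],[0,0,0],0]]'

```text
clock: 8.95
tcp_pos: [0.5434, 0.0124, 0.16]
orientation: [3.068, -0.676, -0.001]
contact_force: [-0.3, -1.0, -1.6]
grip_width: 0.0145
```

arm_command --increments '[[[0,0,-0.002],[0,0,0],0],[[0,0,-0.004],[0,0,0],0],[[0,0,-0.004],[0,0,0],0],[[0,0,-0.004],[0,0,0],0]]'

```text
clock: 9.35
tcp_pos: [0.5436, 0.0124, 0.1563]
orientation: [-3.068, 0.676, -0.0]
contact_force: [0.1, -0.1, -1.4]
grip_width: 0.0145
```

arm_command --increments '[[[0,0,-0.001],[0,0,0],0],[[0,0,-0.0015],[0,0,0],0],[[0,0,-0.0015],[0,0,0],0]]'

```text
clock: 9.65
tcp_pos: [0.5437, 0.0124, 0.1562]
orientation: [-3.067, 0.677, 0.001]
contact_force: [-6.3, 0.3, 14.9]
grip_width: 0.0148
```

Seated: the z force rose at the expected height. Now the twist, in two stages.

arm_command --increments '[[[0,0,0.001],[0,0,-0.05],0],[[0,0,0.001],[0,0,-0.12],0],[[0,0,0.001],[0,0,-0.19],0],[[0,0,0.001],[0,0,-0.26],0],[[0,0,0.001],[0,0,-0.33],0],[[0,0,0.001],[0,0,-0.4],0],[[0,0,0.001],[0,0,-0.4],0],[[0,0,0.001],[0,0,-0.4],0]]'

```text
clock: 10.45
tcp_pos: [0.5443, 0.0117, 0.1563]
orientation: [2.873, -1.27, 0.003]
contact_force: [1.3, -2.9, 3.5]
grip_width: 0.0148
```

Run:
```python
from m import *
o=r.get_obs();w=o['orientation'];print(o['tcp_pos'],np.degrees(2*np.arctan2(w[1],w[0])),o['contact_force'],o['moment'],o['joints'])
```

```text
[0.54428552 0.01173973 0.15627584] -47.70923864299421 [ 1.26406697 -2.90861308  3.53277615] [-0.73394066 -0.20806731  0.06366777] [-0.7221745   0.46837996  0.76049926  1.99379578 -0.42907971  0.84210128
 -0.55580594]
```

arm_command --increments '[[[0,0,0],[0,0,-0.07],0],[[0,0,0],[0,0,-0.14],0],[[0,0,0],[0,0,-0.21],0],[[0,0,0],[0,0,-0.28],0],[[0,0,0],[0,0,-0.34],0],[[0,0,0],[0,0,-0.385],0],[[0,0,0],[0,0,-0.385],0],[[0,0,0],[0,0,-0.385],0],[[0,0,0],[0,0,-0.385],0]]'

```text
clock: 11.35
tcp_pos: [0.5441, 0.0118, 0.1563]
orientation: [-2.576, 1.797, -0.002]
contact_force: [0.1, -3.6, 5.1]
grip_width: 0.0147
```

Run:
```python
from m import *
o=r.get_obs();w=o['orientation'];print(o['tcp_pos'],np.degrees(2*np.arctan2(w[1],w[0])),o['contact_force'],o['moment'])
snap('wrist','w4')
```

```text
[0.54405877 0.01175117 0.15625432] 290.21011482820563 [ 0.12979587 -3.57315578  5.08595705] [-0.72066744 -0.07734093  0.02237461]
```

View pics/w4.png

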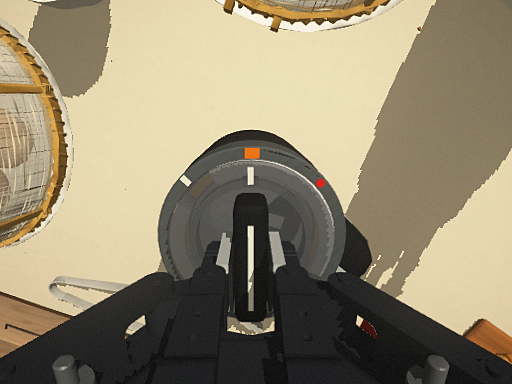

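The view shows the lid's line at (250,176), pointing at the orange mark (252,153), with the white mark at (186,181) and the red dot at (320,184). One numeric check.

Run:
```python
from m import *
f=cv2.imread('pics/w4.png');h=cv2.cvtColor(f,cv2.COLOR_BGR2HSV);H,S,V=[h[...,i].astype(int) for i in range(3)]
roi=np.zeros(S.shape,bool);roi[140:190,235:270]=1
C=np.array([.5436,.0115])
for k,z in((roi&(H>8)&(H<20)&(S>170)&(V>150),.128),(roi&(V>150)&(S<60),.134)):
    for s,c,l in blobs('w4',k,10):
        p=onz('w4',[c],z)[0][:2]-C; print(s,c.round(1),np.degrees(np.arctan2(p[1],p[0])).round(1),np.linalg.norm(p).round(4))
o=r.get_obs();print(o['clock'],o['grip_width'],o['contact_force'],o['moment'])
```

```text
[245 148  15  11 163] [251.9 152.9] 20.1 0.0496
[239 160  11   1  11] [244. 160.] 25.0 0.0471
[253 160  17   3  19] [261.5 160.5] 14.3 0.0469
[247 167   7  18 113] [250.3 175.1] 21.4 0.0392
11.4 0.014457268846440597 [ 1.168009   -3.21463893  5.76854488] [-0.71783863 -0.03461705  0.01164693]
```

arm_command --increments '[[[0,0,0],[0,0,-0.01],0],[[0,0,0],[0,0,-0.01],0],[[0,0,0],[0,0,-0.01],0],[[0,0,0],[0,0,-0.01],0],[[0,0,0],[0,0,-0.01],0]]'

```text
clock: 11.9
tcp_pos: [0.544, 0.0118, 0.1562]
orientation: [-2.567, 1.81, -0.002]
contact_force: [0.9, -4.0, 5.2]
grip_width: 0.0146
```

Run:
```python
from h import *
o=r.get_obs();w=o['orientation'];print(o['clock'],o['tcp_pos'],np.degrees(2*np.arctan2(w[1],w[0])),np.abs(o['qvel']).max(),o['contact_force'])
print(r.hand_in())
```

```text
11.9 [0.54404046 0.01177925 0.15624755] 289.6310203165678 0.0014698593198575142 [ 0.86361646 -4.00204133  5.16971084]
the job is handed in; nothing more can be done
None
```

The job is handed in at 11.9 s on the robot's clock, with the gripper still holding the lid steady at the orange pulse marks.

- **Reset plunger:** I pressed it with the lid off until it would go no further. The fingertips stopped at the stop height, and the force rose from 9.7 N to 31.8 N for almost no extra travel.
- **Lid:** I gripped it by its bar at a 60 N setting and lowered it at the white marks. It met the flange at the expected height, and the force on the tool rose to 14.9 N.
- **Twist:** I turned it clockwise to the pulse marks in two stages. Resistance stayed low throughout, so the lock catch was never reached.

**Last checks:**
- The last picture put the lid's line at 21.4° and the orange mark at 20.1°, about 1.3° short.
- The tool's own reading then was 20.2°, so the two disagreed by about a degree.
- I turned it a final 0.6° clockwise and took no further picture. The tool then read 19.6°, with the arm at rest and about 5 N of upward force on the tool.
- The twisting moment read close to zero at the end (about 0.01–0.02 N m), below the 0.06–0.2 N m spring return you gave. I went by the picture, which shows the lid at the marks.

I planned the path clear of the bystanders, and none of the force readings while travelling suggested a touch, but I took no picture of them afterwards.

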